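# Find the empty bay of the specimen-tray locker and push its flap open

## Task

Three of the locker's four bays are full, and trays under their flaps keep those solid; press gently on the blue spots to find the one flap that rocks, then push that flap fully open with the fingertips so that it stays open for the next tray. Do not press hard on any flap, do not pick anything up, and leave the cups, jar, bottle and brush where they are.

Things in the scene. Friction and masses are not known exactly. Their poses are not given: they have to be found in the camera images.
- locker: White bench locker, fixed, 402 mm wide (y) by 236 mm deep (x), deck 100 mm high. Origin on the bench under the middle of its four deck openings; x points away from its front (roughly away from the robot), y along the row of flaps to flap 1, z up. Openings 128 mm (x) by 88 mm (y), 98 mm apart along y, each closed by a flap; behind them a 94 mm ledge with three cups.
- flap_1 (a joint): Tilt in rad of flap 1, the first from the locker's +y end (robot's left): 0 = closed, level with the deck; grows as the front edge sinks and the rear edge rises; 1.0 = fully open, at the stop. All four flaps look identical: navy plate 124 (x) by 83 (y) by 6 mm, about 0.3 kg, pivoting about a line along the locker's y, 13 mm below its top face, 57 mm behind its front edge.
- flap_1_spot (a point): Middle of the sky-blue spot, 22 mm across, on top of flap 1: the place to press. When closed it is level with the deck, 100 mm above the bench, 36 mm in front of the pivot line. It moves with the flap.
- flap_2 (a joint): Tilt in rad of flap 2, number 2 from the locker's +y end (robot's left): 0 = closed, 1.0 = fully open, front edge down. Same as flap 1. A flap over a full bay gives only about 0.04 rad (1.5 mm at its spot) and is then solid, as a tray lies close under it. Only one bay is empty, and which one cannot be seen from outside.
- flap_2_spot (a point): Middle of the sky-blue spot, 22 mm across, on top of flap 2: the place to press. Same as on flap 1. The frame's front edge is 24 mm before the spot and the bars are 44 mm to either side, so a shut fingertip can follow the flap down.
- flap_3 (a joint): Tilt in rad of flap 3, number 3 from the locker's +y end (robot's left): 0 = closed, 1.0 = fully open, front edge down. Same as flap 1. The flap over the empty bay rocks under a press of less than 2 N at its spot. Let go below about 0.35 rad it falls shut again by itself; pushed past about 0.6 rad it drops fully open by itself and stays open.
- flap_3_spot (a point): Middle of the sky-blue spot, 22 mm across, on top of flap 3: the place to press. Same as on flap 1. Pressing straight down here to 28 mm below the deck takes the rocking flap past the point where it drops open.
- flap_4 (a joint): Tilt in rad of flap 4, number 4 from the locker's +y end (robot's left): 0 = closed, 1.0 = fully open, front edge down. Same as flap 1. A flap that is fully open has its front edge about 57 mm below the deck and its rear edge about 50 mm above it.
- flap_4_spot (a point): Middle of the sky-blue spot, 22 mm across, on top of flap 4: the place to press. Same as on flap 1.
- cup_a: Dark navy plastic cup with a sky-blue band, 72 mm across, 30 mm high, loose on the locker's rear ledge. Origin at the middle of its underside.
- cup_b: Another such cup on the ledge, the same.
- cup_c: A third such cup on the ledge, the same.
- jar: Closed jar with blue cap, 64 mm across, 75 mm high, on the bench left of the locker. Origin at the middle of its underside.
- rinse: White plastic bottle, 66 mm across, 140 mm high, on the bench right of the locker. Origin at the middle of its underside.
- brush: Brush, 170 mm long, lying on the bench right of the locker. Origin at the middle of its length, on its underside.

How it is judged:
By the outcome, as a careful person would: the job done as asked, in the order asked, and still so for the second after the job is handed in, with the robot touching nothing.
It also fails if it takes over 48 s, if anything falls off the work surface, if the arm or the gripper's body presses on something with over 40 N, if the wrist force passes 120 N, or if a joint passes its speed limit or range.

## Robot

A 6-joint arm with a two-finger parallel gripper is mounted at the origin on the work surface. World frame = base frame: x ahead of the robot, y to its left, z up, the work surface at z = 0. Lengths are in m, angles in degrees, forces in N, time in s.
With the tool pointing down it reaches from about 0.4 to 0.825 m from the base axis. Payload 7 kg.
Tool frame: the origin (TCP) lies at the very end of the fingers, on their centre line; the grasp point (between the pads) lies 19 mm behind it; x points along the fingers, z is the direction in which the jaws open and shut, and the axes are right-handed (so a half turn about x gives the same grasp; the last joint's range is limited). The gripper opens to 88 mm and grips with 3 to 60 N. Pads are 19 mm wide; open, the fingers measure 130 mm over their backs; the gripper's body (78 mm by 193 mm) begins 47 mm behind the grasp point.
Start: joints at [-53.852, 20.546, 0.682, 0, -70.136, -16.507], TCP at [0.227, -0.636, 0.227] pointing down, gripper open.
Joint ranges: [-176.03, 176.03], [-82.01, 121.73], [-58.28, 71.71], [-173.87, 95.51], [-174.79, -0.11], [-173.66, 173.66]. Speed limits (degrees/s): [136.94, 136.94, 172.46, 180, 180, 180].

## Interface

Orientations are given as [roll, pitch, yaw] about the fixed x, y, z axes, in that order (R = Rz(yaw) Ry(pitch) Rx(roll)).
In Python, from plant import * gives the robot as it stands.
- The arm moves only by the tool arm_command, never from a script. Its argument "commands" is one flat list of numbers, 5 for each row, row after row: the shift along the tool's x, y, z in mm, then the turn about the tool's x in degrees, then the opening in per cent of the stroke, from 0 (shut) to 100 (fully open). A call has 1 to 5 rows; each row shifts and turns the pose as measured when the row begins, along the tool's axes as they then stand; what a row does not reach is not made up. A row lasts 1/8 s, in which the tool goes at most 62.5 mm and 10.7 degrees, less where a joint would pass 70% of its speed; a pose out of reach is approached as far as the arm can. A call is refused whole if a number of a shift passes 62.5 or a number of a turn 10.7, either way. A call with a gripper value outside its range is refused whole. The fingers move at their own pace and stop on an object; the grip force is fixed at half the most. Time passes only in rows, so rows that do not move let the fingers close. It gives the time, the measured TCP pose, the force and the opening at its end, in the units of the state.
- get_obs(): the state, without advancing time (a new reading comes with each control period).
- snapshot(name): name is "side" or "top" or "wrist"; returns a dict with "frame" (400x640x3 uint8, blue, green, red), "fov_y" (degrees; the focal length in pixels is half the picture's height over the tangent of half this angle, whatever the lens; pixels are square), "cx", "cy" (the principal point, pixels), "world_to_cam" (4x4, takes a point from world to camera coordinates). Camera axes: x right, y up, looking along -z (the intrinsics and any distortion apply to the point x, -y, -z); pixel columns grow to the right and rows downward; lengths in m; the calibration is good to about 2 mm. A picture is of the moment at which its call begins. There is no depth.
- close_job(): hands the job in, once; it reports no verdict.
The state is a dict: "clock": time; "joint_pos": joint angles; "qvel": joint speeds; "tau": joint torques, N m; "tool_pos": TCP position; "orientation": TCP orientation; "force": force on the tool from outside, world axes, zero at the start; "moment": the same for the moment, N m; "opening": finger opening in m.
Only numpy, scipy, OpenCV 4.12 (cv2) and the standard library are available. Lean on these libraries where they do the work, as an engineer would, in place of code of your own. Each camera call takes 0.05 s, during which the arm holds its last target. There are 200 camera calls.

## Working session

There is one attempt and no reset: what is moved stays moved. The work goes in short steps, Python scripts to look and compute and a tool call to move; the robot and the scene stay as the last step left them, time stands still between calls to the robot, and variables do not carry over. Pictures are saved under pics/ and viewed, about 8 in all and at most 12, crops included, and the job is handed in when it is done.

Besides the shell and the picture viewer there is one more tool, called after ">>>" as name(argument=value, ...) on one line, values as JSON. arm_command: Moves the arm, as the interface text tells. Its arguments: {"type":"object","properties":{"commands":{"type":"array"}},"required":["commands"]}

```bash
mkdir -p pics
python3 - <<'E'
from plant import *
import cv2
for n in("top","side"):
    s=snapshot(n); cv2.imwrite(f"pics/{n}0.png",s["frame"]); print(n,s["fov_y"],s["cx"],s["cy"],s["world_to_cam"],[k for k in s])
print(get_obs())
E
```

```text
top 50.58721149569534 319.0178124970431 202.06005272202955 [[ 0.00943577 -0.99994944  0.00347649  0.00899517]
 [ 0.99709044  0.00967167  0.07561164 -0.57868645]
 [-0.07564144  0.00275292  0.99713128 -1.25227049]
 [ 0.          0.          0.          1.        ]] ['frame', 'fov_y', 'cx', 'cy', 'world_to_cam']
side 42.48092230199146 318.78311404742146 203.62100079876222 [[-0.88323667 -0.46850789  0.01983273  0.53480591]
 [ 0.32140926 -0.5740443   0.75310639 -0.24755723]
 [-0.34145142  0.6715456   0.65759975 -1.27442546]
 [ 0.          0.          0.          1.        ]] ['frame', 'fov_y', 'cx', 'cy', 'world_to_cam']
{'clock': 0.1, 'joint_pos': array([-5.38510177e+01,  2.05889507e+01,  6.38184898e-01, -1.77604722e-02,
       -7.01358988e+01, -1.65102434e+01]), 'qvel': array([-0.0509648 , -0.01510847,  0.19708841,  0.05093993,  0.01385886,
        0.07059037]), 'tau': array([-2.30363294e-03, -5.84160161e+01,  2.93748450e+01,  7.01563329e+00,
        1.00538073e-02, -7.33478873e-05]), 'tool_pos': array([ 0.22671951, -0.6353126 ,  0.22569166]), 'orientation': array([  5.60675375,  89.91174126, 115.23944521]), 'force': array([-0.12947771,  0.46435156,  1.01711974]), 'moment': array([ 0.05676038,  0.00509512, -0.08299068]), 'opening': 0.08775761633028425}
```

View pics/top0.png

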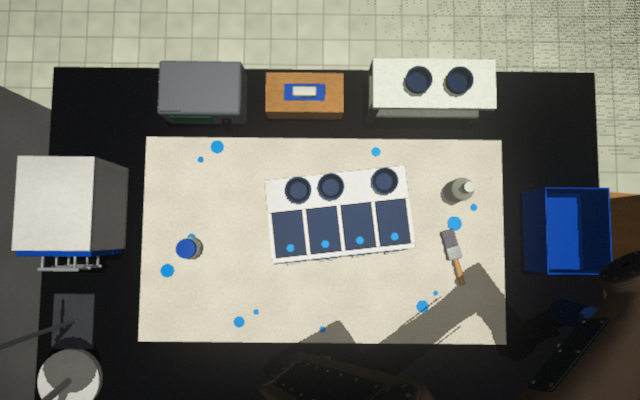

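View pics/side0.png

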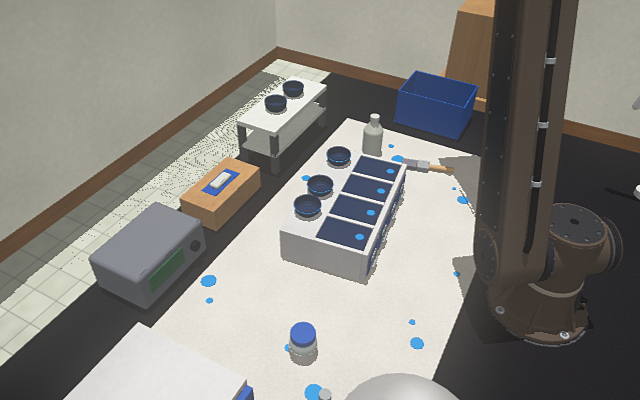

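The top picture shows the spots at about (290,248), (325,244), (360,240) and (395,236). The locker is turned about 6°, all the flaps look closed, and the arm is well clear of it.

```bash
cat > h.py <<'E'
from plant import *
import numpy as np, cv2
from scipy.spatial.transform import Rotation as Ro
def ray(s,uv):
    f=200/np.tan(np.radians(s["fov_y"]/2)); M=s["world_to_cam"]; R,t=M[:3,:3],M[:3,3]
    d=R.T@np.array([(uv[0]-s["cx"])/f,-(uv[1]-s["cy"])/f,-1]); return -R.T@t,d
def onz(s,uv,z):
    c,d=ray(s,uv); return c+d*(z-c[2])/d[2]
def blob(s,uv,r=9):
    x0,y0=int(uv[0])-r,int(uv[1])-r; p=s["frame"][y0:y0+2*r+1,x0:x0+2*r+1].astype(float)
    w=np.clip(p[...,0]-140,0,None)*(p[...,2]<110); yy,xx=np.mgrid[:p.shape[0],:p.shape[1]]
    return (x0+(w*xx).sum()/w.sum(), y0+(w*yy).sum()/w.sum())
def toolR(o=None):
    o=o or get_obs(); return Ro.from_euler("xyz",o["orientation"],degrees=True).as_matrix()
def to(target):
    o=get_obs(); return 1000*toolR(o).T@(np.array(target)-o["tool_pos"])
E
python3 - <<'E'
from h import *
A=snapshot("top");B=snapshot("side")
P=[]
for uv,uv2 in zip([(290,248),(325,244),(360,240),(395,236)],[(360,237),(371,212),(379,190),(390,171)]):
    a=blob(A,uv);b=blob(B,uv2); p=onz(A,a,.1);q=onz(B,b,.1); print(np.round(a,1),np.round(b,1),p.round(4),q.round(4)); P.append((p+q)/2)
P=np.array(P); d=(P[0]-P[3]);d/=np.linalg.norm(d); print("spacing",np.linalg.norm(np.diff(P,axis=0),axis=1),"y axis",d)
print(P.round(4)); np.save("P.npy",P)
R=toolR(); print(R.round(3))
z=R[:,2]
for s in(1,-1):
    t=s*d; print("turn about tool x",np.degrees(np.arctan2(np.dot(np.cross(z,t),R[:,0]),z@t)))
print(get_obs()["joint_pos"])
for i in range(4): print(i+1,to(P[i]+[0,0,.03]).round())
E
```

```text
[289.9 247.6] [359.1 236.4] [0.444  0.0951 0.1   ] [0.4437 0.0922 0.1   ]
[324.8 243.6] [370.3 212.1] [ 0.456  -0.0025  0.1   ] [ 0.4556 -0.0057  0.1   ]
[359.4 239.9] [380.6 190.5] [ 0.4673 -0.0997  0.1   ] [ 0.4669 -0.1027  0.1   ]
[394.2 236.1] [389.8 170.6] [ 0.4789 -0.1975  0.1   ] [ 0.4785 -0.2004  0.1   ]
spacing [0.09850096 0.09778224 0.09843005] y axis [-0.11836752  0.99296985  0.        ]
[[ 0.4438  0.0937  0.1   ]
 [ 0.4558 -0.0041  0.1   ]
 [ 0.4671 -0.1012  0.1   ]
 [ 0.4787 -0.199   0.1   ]]
[[-0.    -0.942 -0.336]
 [ 0.001 -0.336  0.942]
 [-1.     0.     0.001]]
turn about tool x 12.839347633368218
turn about tool x -167.16065236663178
[-5.38522385e+01  2.05776706e+01  6.56051637e-01 -1.10424843e-02
 -7.01335469e+01 -1.65067680e+01]
1 [  97. -449.  614.]
2 [  96. -428.  518.]
3 [  96. -406.  422.]
4 [  96. -384.  326.]
```

>>> arm_command(commands=[0,-46,39,0,0,0,-46,39,0,0,0,-46,39,0,0,0,-46,39,0,0,0,-46,39,10,0])

```text
clock: 0.82
tool_pos: [0.3777, -0.3744, 0.2237]
orientation: [31.7, 89.8, 131.6]
force: [1.4, -0.7, 1.1]
opening: 0.0431
```

```bash
cat > st.py <<'E'
from h import *
import sys
P=np.load("P.npy");o=get_obs();R=toolR(o);d=P[0]-P[3];d/=np.linalg.norm(d)
print(o["clock"],o["tool_pos"].round(4),o["force"].round(2),o["opening"].round(3),"turn",np.degrees(np.arctan2(np.dot(np.cross(R[:,2],d),R[:,0]),R[:,2]@d)).round(2),"down",R[:,0].round(3))
for i in range(4): print(i+1,to(P[i]).round(1))
E
python3 st.py
```

```text
Traceback (most recent call last):
  File "st.py", line 4, in <module>
    print(o["clock"],o["tool_pos"].round(4),o["force"].round(2),o["opening"].round(3),"turn",np.degrees(np.arctan2(np.dot(np.cross(R[:,2],d),R[:,0]),R[:,2]@d)).round(2),"down",R[:,0].round(3))
                                                                ^^^^^^^^^^^^^^^^^^
AttributeError: 'float' object has no attribute 'round'
```

```bash
sed -i 's/o\["opening"\].round(3)/round(o["opening"],4)/' st.py; python3 st.py
```

```text
0.825 [ 0.3777 -0.3744  0.2237] [ 1.36 -0.73  1.13] 0.0431 turn 3.02 down [-0.002  0.003 -1.   ]
1 [ 124.8 -145.2  449.6]
2 [ 124.5 -140.4  351.2]
3 [ 124.2 -134.9  253.6]
4 [ 123.9 -129.7  155.3]
```

>>> arm_command(commands=[0,-33,39,3,0,0,-33,38,0,0,15,-33,38,0,0,20,-33,38,0,0,40,0,0,0,0])

```text
clock: 1.45
tool_pos: [0.4957, -0.1966, 0.1513]
orientation: [-86.0, 89.6, 10.9]
force: [0.3, 0.2, -1.0]
opening: 0.0005
```

```bash
python3 st.py
```

```text
1.45 [ 0.4957 -0.1966  0.1513] [ 0.31  0.17 -1.05] 0.0005 turn 0.08 down [ 0.007  0.001 -1.   ]
1 [ 51.4  17.1 294.3]
2 [ 51.3  16.9 195.8]
3 [51.3 17.4 98. ]
4 [51.2 17.5 -0.4]
```

>>> arm_command(commands=[15,9,0,0,0,15,8,0,0,0,8,0,0,0,0,0,0,0,0,0])

```text
clock: 1.95
tool_pos: [0.4774, -0.197, 0.109]
orientation: [-46.4, 89.8, 50.6]
force: [-0.2, 0.1, 0.2]
opening: 0.0005
```

```bash
python3 st.py
python3 - <<'E'
from h import *
s=snapshot("side"); cv2.imwrite("pics/s1.png",cv2.resize(s["frame"][110:290,260:460],None,fx=3,fy=3))
print([get_obs()["force"].round(2) for _ in range(3)])
E
```

```text
1.95 [ 0.4774 -0.197   0.109 ] [-0.22  0.08  0.15] 0.0005 turn 0.22 down [ 0.002  0.002 -1.   ]
1 [  9.5  -2.2 292.5]
2 [  9.4  -2.1 194. ]
3 [ 9.2 -1.5 96.3]
4 [ 9.  -1.1 -2.2]
[array([-0.85,  0.3 ,  0.35]), array([-0.85,  0.3 ,  0.35]), array([-0.85,  0.3 ,  0.35])]
```

View pics/s1.png

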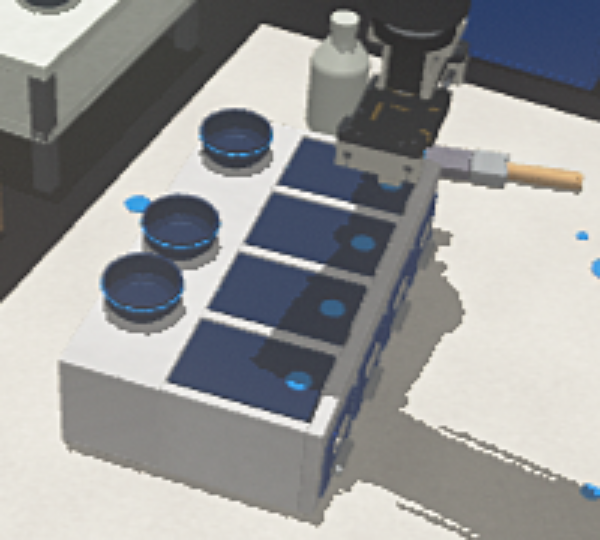

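The closed fingers are right over spot 4, at about (390,183) in the crop, and the cups are untouched. Next I'll press in small steps.

>>> arm_command(commands=[5,-1,-2,0,0,2,0,0,0,0,1,0,0,0,0])

```text
clock: 2.38
tool_pos: [0.4803, -0.1993, 0.1022]
orientation: [-78.3, 89.7, 18.7]
force: [0.5, -0.5, 0.5]
opening: 0.0003
```

>>> arm_command(commands=[1.5,0,0,0,0])

```text
clock: 2.5
tool_pos: [0.4805, -0.1993, 0.1008]
orientation: [-80.1, 89.7, 16.9]
force: [0.5, 1.1, 0.2]
opening: 0.0008
```

>>> arm_command(commands=[1.5,0,0,0,0])

```text
clock: 2.62
tool_pos: [0.4804, -0.1994, 0.0993]
orientation: [-80.0, 89.7, 17.0]
force: [-1.9, -0.5, 5.6]
opening: 0.0003
```

>>> arm_command(commands=[0,0,0,0,0])

```text
clock: 2.75
tool_pos: [0.4803, -0.1993, 0.0994]
orientation: [-80.3, 89.7, 16.7]
force: [-0.6, -0.2, 0.4]
opening: 0.0003
```

>>> arm_command(commands=[0.7,0,0,0,0])

```text
clock: 2.88
tool_pos: [0.4804, -0.1994, 0.0992]
orientation: [-82.7, 89.7, 14.3]
force: [-2.9, 2.1, 9.4]
opening: 0.0006
```

Flap 4 is solid: 9.4 N with almost no movement. Lifting and moving to flap 3.

>>> arm_command(commands=[-9,0,0,0,0,0,0,49,0,0,0,0,49,0,0,0,0,0,0,0])

```text
clock: 3.38
tool_pos: [0.4693, -0.1002, 0.1099]
orientation: [-85.3, 89.6, 11.6]
force: [-0.0, -1.2, 0.7]
opening: 0.0007
```

```bash
python3 st.py
```

```text
3.375 [ 0.4693 -0.1002  0.1099] [-0.03 -1.19  0.68] 0.0007 turn 0.11 down [ 0.008  0.002 -1.   ]
1 [ 10.    2.1 195.5]
2 [10.   1.9 97. ]
3 [ 9.9  2.4 -0.8]
4 [  9.8   2.6 -99.2]
```

>>> arm_command(commands=[5,2,-1,0,0,3,0,0,0,0,1,0,0,0,0])

```text
clock: 3.75
tool_pos: [0.4678, -0.1025, 0.1007]
orientation: [-86.1, 89.5, 10.8]
force: [-0.1, 0.2, 0.1]
opening: 0.0005
```

>>> arm_command(commands=[1.3,0,0,0,0])

```text
clock: 3.88
tool_pos: [0.4677, -0.103, 0.0992]
orientation: [-86.2, 89.5, 10.6]
force: [-0.1, 0.4, 0.0]
opening: 0.0002
```

>>> arm_command(commands=[1,0,0,0,0])

```text
clock: 4.0
tool_pos: [0.4676, -0.1034, 0.098]
orientation: [-86.1, 89.6, 10.6]
force: [-0.1, 1.2, 1.0]
opening: 0.0005
```

>>> arm_command(commands=[0.8,0,0,0,0])

```text
clock: 4.12
tool_pos: [0.4675, -0.1036, 0.0971]
orientation: [-86.0, 89.6, 10.7]
force: [-0.9, 0.2, 0.1]
opening: 0.0004
```

>>> arm_command(commands=[0.8,0,0,0,0])

```text
clock: 4.25
tool_pos: [0.4674, -0.1037, 0.0963]
orientation: [-85.9, 89.6, 10.8]
force: [-0.7, 0.9, 0.7]
opening: 0.0004
```

>>> arm_command(commands=[1.5,0,1,0,0,1.5,0,1,0,0])

```text
clock: 4.5
tool_pos: [0.4673, -0.1017, 0.0932]
orientation: [-88.1, 89.6, 8.6]
force: [-0.7, -1.1, 1.2]
opening: 0.0003
```

```bash
python3 st.py
python3 - <<'E'
from h import *
s=snapshot("side"); cv2.imwrite("pics/s2.png",cv2.resize(s["frame"][110:290,260:460],None,fx=3,fy=3))
E
```

```text
4.5 [ 0.4673 -0.1017  0.0932] [-0.69 -1.12  1.2 ] 0.0003 turn -0.06 down [ 0.007  0.001 -1.   ]
1 [ -6.7   0.4 196.8]
2 [-6.8 -0.1 98.3]
3 [-6.8  0.2  0.5]
4 [ -6.8   0.1 -97.9]
```

View pics/s2.png

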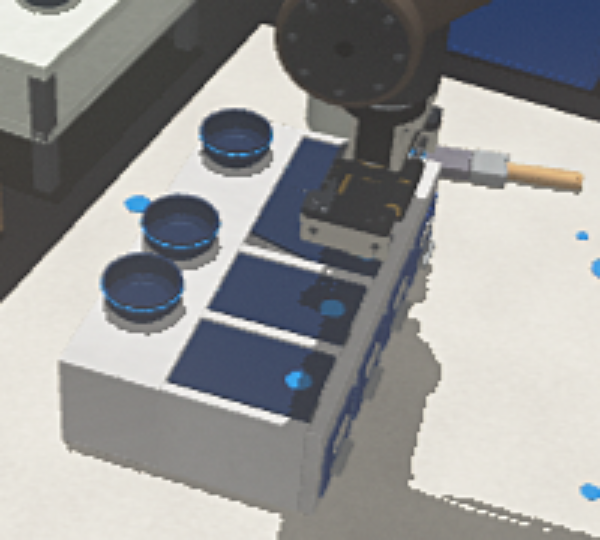

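Flap 3 rocks: its rear edge at about (265,245) in the crop has risen and its front has sunk, with only about 1 N of force. Next I'll push it on down.

>>> arm_command(commands=[4,0,0,0,0,4,0,0,0,0,4,0,0,0,0])

```text
clock: 4.92
tool_pos: [0.4672, -0.1014, 0.0802]
orientation: [-86.5, 89.6, 10.2]
force: [0.1, -0.7, 0.4]
opening: 0.0002
```

>>> arm_command(commands=[4,0,0,0,0,4,0,0,0,0,3,0,0,0,0])

```text
clock: 5.3
tool_pos: [0.4674, -0.1014, 0.0683]
orientation: [-86.6, 89.6, 10.2]
force: [-2.9, 0.0, 7.8]
opening: 0.0004
```

>>> arm_command(commands=[2,0,0,0,0,0,0,0,0,0,0,0,0,0,0])

```text
clock: 5.68
tool_pos: [0.4663, -0.1018, 0.0671]
orientation: [-92.8, 89.7, 4.0]
force: [-0.4, 0.2, 2.5]
opening: 0.0007
```

```bash
python3 st.py
python3 - <<'E'
from h import *
s=snapshot("side"); cv2.imwrite("pics/s3.png",cv2.resize(s["frame"][110:290,260:460],None,fx=3,fy=3))
E
```

```text
5.675 [ 0.4663 -0.1018  0.0671] [-0.37  0.23  2.52] 0.0007 turn -0.02 down [ 0.005  0.    -1.   ]
1 [-33.   -0.9 196.8]
2 [-32.9  -1.2  98.3]
3 [-32.9  -1.    0.5]
4 [-32.9  -1.  -97.9]
```

View pics/s3.png

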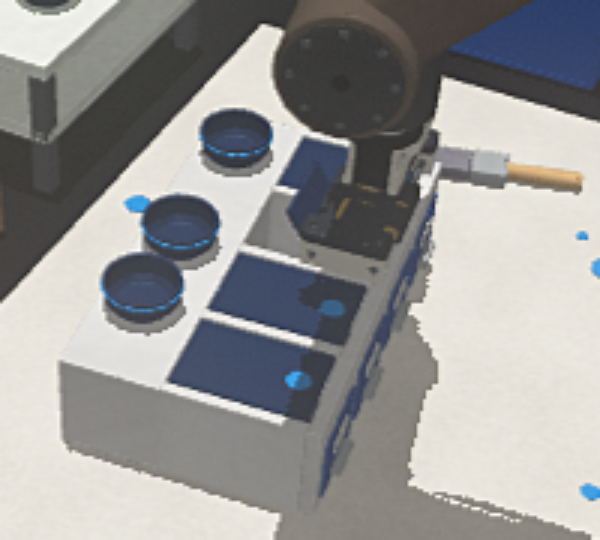

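Flap 3 stands open, with its rear plate raised at about (310,200). Retreating straight up.

>>> arm_command(commands=[-10,1,0,0,0,-20,1,0,0,0,-40,0,0,0,0,-50,0,0,0,0,-50,0,0,0,0])

```text
clock: 6.35
tool_pos: [0.4615, -0.1024, 0.2403]
orientation: [106.9, 89.9, -156.4]
force: [1.0, -0.3, 0.0]
opening: 0.0004
```

>>> arm_command(commands=[0,0,-60,0,0,0,0,-60,0,0,0,0,-60,0,0,0,0,-60,0,0,0,0,0,0,0])

```text
clock: 6.98
tool_pos: [0.4955, -0.3469, 0.2501]
orientation: [-105.6, 89.2, -8.5]
force: [-0.0, 0.4, -0.6]
opening: 0.0002
```

```bash
python3 st.py
python3 - <<'E'
from h import *
s=snapshot("side"); t=snapshot("top")
a=cv2.resize(s["frame"][110:290,260:460],None,fx=2,fy=2);b=cv2.resize(t["frame"][120:300,250:450],None,fx=2,fy=2)
cv2.imwrite("pics/s4.png",np.hstack([a,b]))
E
```

```text
6.975 [ 0.4955 -0.3469  0.2501] [-0.03  0.4  -0.57] 0.0002 turn 0.36 down [ 0.015 -0.002 -1.   ]
1 [148.3  -1.5 444.2]
2 [148.7  -1.2 345.7]
3 [149.1  -0.3 247.9]
4 [149.5   0.4 149.5]
```

View pics/s4.png

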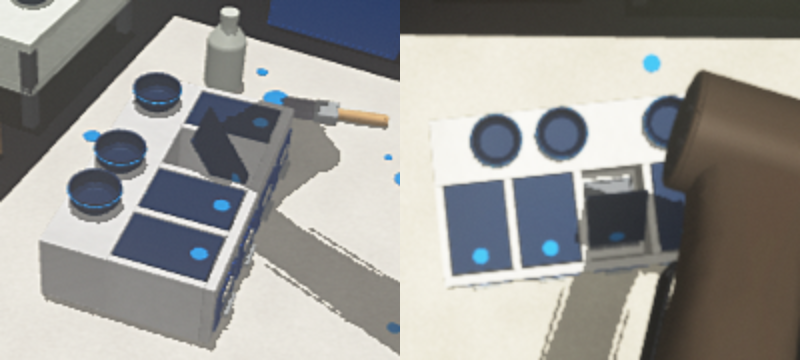

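Run:
```python
from h import *
P=np.load("P.npy"); s=snapshot("side"); y=(P[0]-P[3])/np.linalg.norm(P[0]-P[3]); x=np.array([y[1],-y[0],0])
f=200/np.tan(np.radians(s["fov_y"]/2))
for a in(.5,.6,.8,1.):
    p=P[2]+x*(.036-.036*np.cos(a)-.013*np.sin(a))+[0,0,-.013-.036*np.sin(a)+.013*np.cos(a)]
    c=s["world_to_cam"]@[*p,1]; print(a,s["cx"]-f*c[0]/c[2],s["cy"]+f*c[1]/c[2])
w=s["frame"][192:205,368:390].astype(int); m=(w[...,0]-w[...,2])>45; yy,xx=np.nonzero(m); print(xx.mean()+368,yy.mean()+192,len(xx))
close_job(); print(get_obs()["clock"])
```

```text
0.5 380.26390755723617 196.04237156329938
0.6 379.86893336615793 196.98831267740633
0.8 378.720395616743 198.68619563137673
1.0 377.13802496567644 200.07277053542867
377.2857142857143 198.64285714285714 14
the job is handed in; nothing more can be done
the job is handed in; nothing more can be done
```

Flap 3 was the one that rocks; I pushed it open and handed the job in at about 7 s.

- **Finding the flap:** I pressed flap 4 first and it was solid, reaching about 9 N with almost no movement. Flap 3 gave way with only about 1 N, so I did not press flaps 1 and 2.
- **Opening it:** I pushed flap 3 with the closed fingertips to about 33 mm below the deck, at no more than about 8 N. I then lifted the arm straight up and moved it aside to the right.
- **Last checks:** The final pictures show flap 3 still standing open with nothing touching it. The cups, bottle and brush looked unmoved. The jar was outside these crops, but the arm never went near it.
- **Tilt reading:** This check was rough. The column of its blue spot in the side picture fits a tilt of about 1.0 rad, while its row fits about 0.8. The spot covers only about 14 shaded pixels. Both readings are past the 0.6 rad point where the flap drops fully open by itself.

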